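Start the snap press and count the piece

TASK

Start the snap press for the next wallet from the grey console, pressing with the closed fingertips: first press down the raised end of the rocker until it has tipped fully over, then press the long bar key fully down, then the large round button fully down (both stay down), and last press the plunger of the loose steel tally counter fully down and let it spring back. Leave the small round button alone, do not slide or lift the counter, do not disturb the wallet, jar, cup and brush, and finish with the hand clear.

Things in the scene. Friction and masses are not known exactly. Their poses are not given: they have to be found in the camera images.
- console: grey metal control console fixed on the bench, 130 (x) x 360 (y) x 35 mm high; origin at the centre of its underside, on the bench. Four grey blocks, 76 x 76 x 12 mm, sit on its top in one row along its y axis, centres at y = -127.5, -42.5, 42.5 and 127.5 mm (any order). Block tops 47 mm above the bench; the controls are black with the console's heading
- rocker (a joint): rocker switch, a 60 (console x) x 34 (console y) mm paddle with a thin grey line across its middle and a small ridge across each end, tilting about the console's y axis; 0 = off (its +x end, away from the robot, is raised), 0.36 rad = on (+x end fully down). It is stiff by friction alone (about 2.5 N at the ridge) and stays where it is left
- rocker_raised (a point): top of the ridge at the rocker's raised +x end, 26 mm from its pivot, moving with it; about 65 mm above the bench when off; about 9 mm lower when on. Press here straight down
- bar (a joint): long bar key, 26 (console x) x 64 (console y) mm; 0 = up, 0.008 m = fully down; takes about 5 N and stays down where it is pushed
- bar_top (a point): centre of the bar key's top face, moving with it; 61 mm above the bench when up, 53 mm when down
- disc (a joint): large round button, 44 mm diameter; 0 = up, 0.008 m = fully down; takes about 5 N and stays down where it is pushed
- disc_top (a point): centre of the large round button's top face, moving with it; 61 mm above the bench when up, 53 mm when down
- small (a joint): small round button, 18 mm diameter, sprung, to be left alone; 0 = up, 0.006 m = down
- small_top (a point): centre of the small round button's top face, 59 mm above the bench
- counter: steel tally counter, a loose round drum 60 mm diameter and 38 mm high, about 0.4 kg, standing on the bench to the robot's right of the console; origin at the centre of its underside
- plunger (a joint): the counter's plunger, a 20 mm diameter steel stub upright in the middle of its top; 0 = up, 0.008 m = fully down; sprung, about 1.5 N to start and 4.6 N fully down; springs back up when let go
- plunger_top (a point): centre of the plunger's top face, moving with it; 49 mm above the bench when up, 41 mm when down
- wallet: black wallet with brass trim standing on edge, 190 (its x) x about 50 x 110 mm high, loose; origin at the centre of its underside
- jar: white glue jar, closed, 66 mm diameter, 90 mm high, loose, beyond the console; origin at the centre of its underside
- cup: dark steel cup, 68 mm diameter, 55 mm high, loose, beyond the right end of the console; origin at the centre of its underside
- brush: brush lying flat, 170 mm long along its x axis, loose, beyond the counter, to the right; origin near its middle, on the bench
Mind the look-alikes: they are no part of the job. What is shaped like the counter but orange is not meant.

How it is judged:
On the way, in this order (a step that is already met when the one before it is completed fails the run):
1. the rocker is tipped fully over to on (value of joint rocker above 0.3 rad), for 0.1 s.
2. the long bar key is fully down (value of joint rocker above 0.3 rad and value of joint bar above 0.006 m), for 0.1 s.
3. the large round button is fully down (all of step 2 and value of joint disc above 0.006 m), for 0.1 s.
4. the counter's plunger is pressed fully down (all of step 3 and value of joint plunger above 0.006 m), for 0.05 s.
At the end, for the whole second after the job is handed in: Rocker at 0.30 rad or more, bar key and large round button at least 6 mm down, the plunger and the small button up (within 2 mm), the counter upright, at rest and within 20 mm of where it stood, the wallet, jar, cup and brush within 20 mm of where they were (all of step 3 and value of joint each of plunger, small below 0.002 m and distance of each of counter, wallet, jar, cup, brush from where it was at the start of the episode below 0.02 m and angle between counter's own z axis and vertical below 0.1 rad and linear speed of counter below 0.02 m/s); the robot touches nothing.
It fails at once if the bar, large round button or plunger is pressed before its turn ((value of joint bar above 0.003 m and value of joint rocker below 0.28 rad) or (value of joint disc above 0.003 m and value of joint bar below 0.0055 m) or (value of joint plunger above 0.004 m and value of joint disc below 0.0055 m)).
It fails at once if the small round button is pressed (3 mm) (value of joint small above 0.003 m).
It fails at once if the counter is lifted (8 mm), slid (20 mm) or tipped (height (world z) of counter above 0.008 m or distance of counter from where it was at the start of the episode above 0.02 m or angle between counter's own z axis and vertical above 0.25 rad).
It fails at once if the wallet, jar, cup or brush is moved by more than 20 mm (distance of any of wallet, jar, cup, brush from where it was at the start of the episode above 0.02 m).
It also fails if it takes over 64 s, if anything falls off the work surface, if the arm or the gripper's body presses on something with over 40 N, if the wrist force passes 120 N, or if a joint passes its speed limit or range.

ROBOT

A 6-joint arm with a two-finger parallel gripper is mounted at the origin on the work surface. World frame = base frame: x ahead of the robot, y to its left, z up, the work surface at z = 0. Lengths are in m, angles in rad, forces in N, time in s.
With the tool pointing down it reaches from about 0.3 to 0.825 m from the base axis. Payload 5.4 kg.
Tool frame: the origin (TCP) lies at the very end of the fingers, on their centre line; the grasp point (between the pads) lies 19 mm behind it; z points along the fingers, x is the direction in which the jaws open and shut, and the axes are right-handed (so a half turn about z gives the same grasp; the last joint's range is limited). The gripper opens to 92 mm and grips with 3 to 60 N. Pads are 20 mm wide; open, the fingers measure 128 mm over their backs; the gripper's body (75 mm by 189 mm) begins 69 mm behind the grasp point.
Start: joints at [-1.526, 0.158, 1.597, -0, 1.386, -0.21], TCP at [0.145, -0.556, 0.215] pointing down, gripper open.
Joint ranges: [-2.91, 2.91], [-0.94, 2.29], [0.18, 2.7], [-1.29, 4.43], [0.17, 2.64], [-3, 3]. Speed limits (rad/s): [2.57, 2.57, 3.14, 3.14, 3.14, 3.14].

INTERFACE

Orientations are given as a rotation vector (axis times angle).
In Python, from workcell import bot gives the robot as it stands. Calls block until the motion is done:
- bot.goto(position, orientation): joint-space move of the TCP to a pose.
- bot.line_to(position, rot=None, max_speed=0.15): straight line of the TCP; rot=None keeps the orientation; max_speed is the mean speed in m/s.
- bot.set_joints(angles): joint-space move.
- bot.set_gripper(opening, newtons=None): opening from 0.0 (shut) to 1.0 (fully open); newtons is the grip in N (None keeps the last); returns when the fingers have stopped.
- bot.hold(seconds).
- bot.inverse_kinematics(position, orientation): joint angles nearest the present ones, or None.
- bot.read_camera(name): name is "scene" or "top" or "wrist"; returns a dict with "pixels" (384x512x3 uint8, blue, green, red), "fx", "fy", "cx", "cy" (pixels), "R" (3x3) and "t" (3): a world point X has camera coordinates R X + t. Camera axes: x right, y down, z forward; pixel columns grow to the right and rows downward; lengths in m; the calibration is good to about 2 mm. A picture is of the moment at which its call begins. There is no depth.
A pose or a line that the arm cannot do raises bot.MotionError and nothing moves.
- bot.job_done(): hands the job in, once; it reports no verdict.
Readings, each from a call of its own:
- bot.current_clock(): time.
- bot.current_joints(): joint angles.
- bot.current_joint_vel(): joint speeds.
- bot.current_effort(): joint torques, N m.
- bot.current_ee_pos(): TCP position.
- bot.current_tool_rot(): TCP orientation.
- bot.current_contact_force(): force on the tool from outside, world axes, zero at the start.
- bot.current_ft_torque(): the same for the moment, N m.
- bot.current_opening(): opening from 0.0 (shut) to 1.0 (fully open).
Only numpy, scipy, OpenCV 4.12 (cv2) and the standard library are available. Lean on these libraries where they do the work, as an engineer would, in place of code of your own. Each camera call takes 0.05 s, during which the arm holds its last target. There are 200 camera calls.

## Working session

There is one attempt and no reset: what is moved stays moved. The work goes in short steps, each a Python script; the robot and the scene stay as the last script left them, time stands still between calls to the robot, and variables do not carry over. Pictures are saved under pics/ and viewed, about 8 in all and at most 12, crops included, and the job is handed in when it is done.

```bash
mkdir -p pics; cat > h.py <<'E'
import numpy as np, cv2
from workcell import bot
def snap(cam,name):
    c=bot.read_camera(cam); cv2.imwrite(f'pics/{name}.png',c['pixels'])
    np.savez(f'pics/{name}.npz',**{k:np.array(v) for k,v in c.items()}); return c
def ray(c,u,v,z):
    R=np.array(c['R']);t=np.array(c['t']);o=-R.T@t
    d=R.T@np.array([(u-c['cx'])/c['fx'],(v-c['cy'])/c['fy'],1]); return o+d*(z-o[2])/d[2]
E
python3 - <<'E'
from h import *
a=snap('top','top1');b=snap('scene','scene1')
print(bot.current_clock(),bot.current_tool_rot(),bot.current_contact_force())
for c in(a,b): print(-np.array(c['R']).T@c['t'],c['fx'])
E
```

```text
0.1 [-2.48463733e+00  1.92039045e+00  1.73433525e-03] [-0.36102612 -0.74401033  0.47290925]
[0.35650445 0.04906231 1.38254317] 435.5751657922172
[1.54635648 0.31640851 1.09439493] 433.437113114166
```

View pics/top1.png

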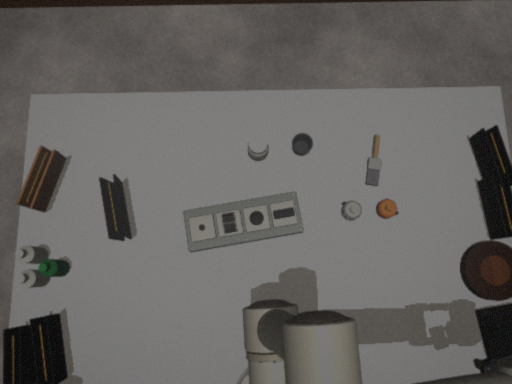

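View pics/scene1.png

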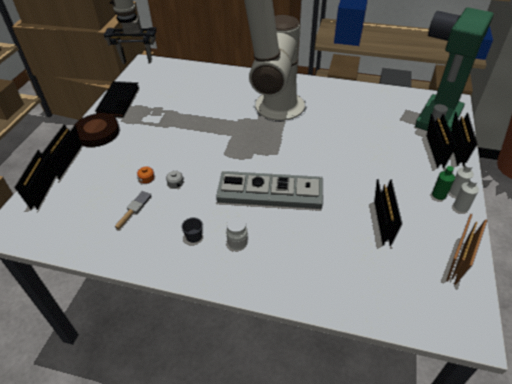

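The top view shows, from left to right on the console: small button (201,228), rocker (229,222), disc (257,217) and bar (284,213). There are two drum shapes: steel grey at (352,210) and orange at (387,208). The grey one is the counter, since orange is excluded and the grey one stands just right of the console. Next I'll measure these and confirm in an enlarged crop.

```bash
python3 - <<'E'
from h import *
c=np.load('pics/top1.npz');im=c['pixels']
cr=cv2.resize(im[180:260,175:405],None,fx=3.4,fy=3.4,interpolation=cv2.INTER_CUBIC)
cv2.imwrite('pics/crop1.png',cv2.convertScaleAbs(cr,alpha=1.5))
g=im.max(2)
m=np.zeros_like(g);m[190:250,185:300]=(g[190:250,185:300]<65)
n,l,s,cc=cv2.connectedComponentsWithStats(m)
for i in range(1,n):
    if s[i,4]>8: print(s[i],cc[i].round(1),ray(c,*cc[i],.06).round(4))
for n_,u,v,z in [('small',201.5,228,.059),('rock',229,222,.055),('disc',257,217.5,.061),('bar',284,213.5,.061),('counter',352,210,.045)]: print(n_,ray(c,u,v,z).round(4))
w=np.load('pics/scene1.npz');print([ray(w,u,v,z).round(4) for u,v,z in[(308,186,.059),(283,184,.055),(258,182,.061),(233,181,.061),(175,177,.045)]])
E
```

```text
[274 208  20  11 153] [283.3 212.9] [ 0.5415 -0.0434  0.06  ]
[222 213  13  10  92] [227.8 217.3] [0.5313 0.1264 0.06  ]
[250 212  13  13 134] [256.  217.8] [0.5283 0.0406 0.06  ]
[224 223  12  10  88] [229.5 227.7] [0.4995 0.1216 0.06  ]
[200 225   4   5  19] [201.4 227.1] [0.5028 0.2069 0.06  ]
small [0.5002 0.2068 0.059 ]
rock [0.5174 0.1232 0.055 ]
disc [0.5289 0.0374 0.061 ]
bar [ 0.5396 -0.0454  0.061 ]
counter [ 0.5487 -0.2574  0.045 ]
[array([0.5181, 0.2109, 0.059 ]), array([0.5247, 0.1269, 0.055 ]), array([0.5412, 0.0438, 0.061 ]), array([ 0.5565, -0.0399,  0.061 ]), array([ 0.57  , -0.2482,  0.045 ])]
```

View pics/crop1.png

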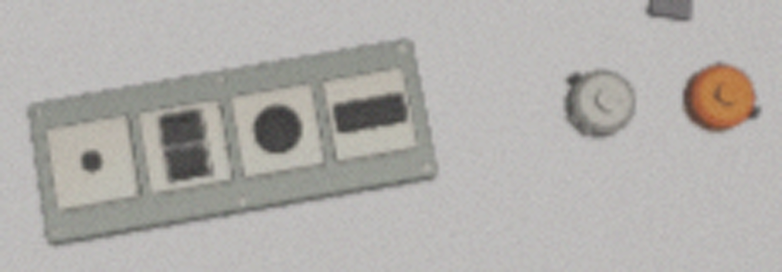

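The crop confirms the grey drum at top-view (352,210) as the counter, with the orange one as the look-alike. Control spacing measures about 85 mm, which matches the given spacing, and the heading is about 0.154 rad. I'll close the gripper, go above the console and take a close wrist look.

```bash
cat >> h.py <<'E'
from scipy.spatial.transform import Rotation as Ro
def down(yaw,flip=1):
    x=flip*np.array([-np.sin(yaw),np.cos(yaw),0]);z=np.array([0,0,-1.]);return Ro.from_matrix(np.c_[x,np.cross(z,x),z]).as_rotvec()
def pix(c,X):
    p=np.array(c['R'])@X+np.array(c['t']);return np.array([c['fx']*p[0]/p[2]+c['cx'],c['fy']*p[1]/p[2]+c['cy']])
E
python3 - <<'E'
from h import *
bot.set_gripper(0.0,20)
for f in(1,-1): print(f,bot.inverse_kinematics([.52,.04,.38],down(.154,f)))
f=min((1,-1),key=lambda f:(lambda q:9 if q is None else abs(q[5]))(bot.inverse_kinematics([.52,.04,.38],down(.154,f))))
print(f);bot.goto([.52,.04,.38],down(.154,f))
c=snap('wrist','w1')
for X in [(.531,.126,.065),(.54,-.045,.061),(.528,.039,.061),(.549,-.257,.049)]: print(pix(c,np.array(X)).round(1))
print(bot.current_clock(),bot.current_contact_force())
E
```

```text
1 [-1.55200732e-01 -3.47488199e-02  1.47816653e+00 -4.44089210e-16
  1.69817495e+00 -1.87999706e+00]
-1 [-1.55200732e-01 -3.47488199e-02  1.47816653e+00 -4.44089210e-16
  1.69817495e+00  1.26159560e+00]
-1
[205.4 138.5]
[313.8 149.2]
[260.2 148.6]
[440.3 162.4]
4.0583 [-0.36136108 -0.30288983 -0.03492891]
```

View pics/w1.png

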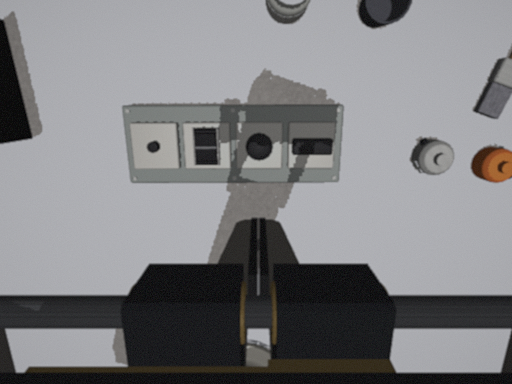

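The wrist view shows small at (153,146), rocker (206,146), disc (259,146), bar (312,146), counter plunger about (441,159), with orange at (495,166). The heading agrees, since the row is level. I'll refine with masks and compare against the top view.

```bash
python3 - <<'E'
from h import *
c=np.load('pics/w1.npz');im=c['pixels'];g=im.max(2)
def blobs(y0,y1,x0,x1,th,inv=True):
    m=np.zeros_like(g);r=g[y0:y1,x0:x1];m[y0:y1,x0:x1]=(r<th)
    n,l,s,cc=cv2.connectedComponentsWithStats(m)
    return [(s[i],s[i,:2]+(s[i,2:4]-1)/2) for i in range(1,n) if s[i,4]>25]
for s,ct in blobs(122,168,133,335,38): print(s,ct,ray(c,*ct,.061).round(4),ray(c,ct[0],s[1],.065).round(4))
# corners of console via grey plate contour: silver screws approx
for u,v in [(127,107),(339,107),(339,179),(135,179)]: print('screw',ray(c,u,v,.035).round(4))
# counter: drum top circle and plunger
z=cv2.resize(im[125:185,405:475],None,fx=8,fy=8,interpolation=cv2.INTER_CUBIC)
z2=cv2.resize(im[95:190,120:220],None,fx=480/95,fy=480/95,interpolation=cv2.INTER_CUBIC)
cv2.imwrite('pics/crop2.png',cv2.resize(cv2.convertScaleAbs(np.hstack([z,z2[:, :480]]),alpha=1.3),(800,368)))
E
```

```text
[195 129  21  17 210] [205. 137.] [0.5328 0.1274 0.061 ] [0.5455 0.1281 0.065 ]
[246 134  25  25 296] [258. 146.] [0.5315 0.0431 0.061 ] [0.5504 0.046  0.065 ]
[293 139  39  15 328] [312. 146.] [ 0.5445 -0.0412  0.061 ] [ 0.5556 -0.0383  0.065 ]
[149 142  10   9  26] [153.5 146. ] [0.5063 0.2064 0.061 ] [0.5133 0.2055 0.065 ]
[196 150  21  14 226] [206.  156.5] [0.5023 0.1225 0.061 ] [0.5133 0.1231 0.065 ]
screw [0.5581 0.2609 0.035 ]
screw [ 0.6101 -0.0768  0.035 ]
screw [ 0.4936 -0.103   0.035 ]
screw [0.4403 0.2422 0.035 ]
```

View pics/crop2.png

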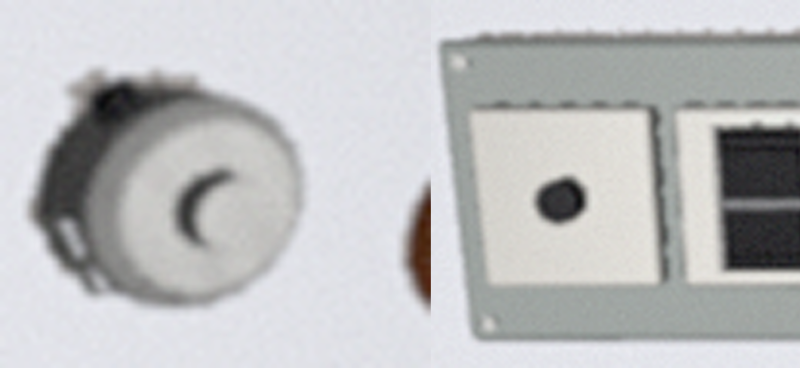

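The crop shows the steel counter, with its plunger cap centre at about wrist pixel (442,160), and the small button standing apart from the rocker. Both views agree to about 3 mm, so I'll press the rocker with the force watched.

```bash
cat >> h.py <<'E'
ROT=down(.154,-1)
def press(xy,ztop,zmin,fstop,dz=.0015):
    bot.line_to([*xy,ztop+.012],max_speed=.12); f0=bot.current_contact_force()[2]
    z=ztop+.004; log=[]
    while z>zmin-1e-6:
        bot.line_to([*xy,z],max_speed=.04)
        f=bot.current_contact_force()[2]-f0; log.append((round(float(bot.current_ee_pos()[2]),4),round(float(f),1)))
        if abs(f)>fstop: break
        z-=dz
    bot.hold(.2); print('held',bot.current_ee_pos().round(4),bot.current_contact_force().round(1))
    bot.line_to([*xy,ztop+.06],max_speed=.15)
    print(log,bot.current_clock())
E
python3 - <<'E'
from h import *
c=np.load('pics/w1.npz')
print('plunger',ray(c,442.3,160,.049),'drum top',ray(c,436.7,157.5,.038))
bot.goto([.5465,.1305,.15],ROT)
press([.5465,.1305],.065,.053,15)
E
```

```text
plunger [ 0.55338919 -0.25895102  0.049     ] drum top [ 0.55515676 -0.2552533   0.038     ]
held [0.5463 0.1305 0.056 ] [-6.1  0.6 16.9]
[(0.0688, -0.9), (0.0675, -0.7), (0.0659, -0.3), (0.0648, 0.3), (0.0634, 1.5), (0.0617, 2.3), (0.0599, 1.9), (0.0582, 0.8), (0.0566, 0.2), (0.0562, 7.9), (0.0559, 16.0)] 9.4667
```

The rocker behaved as described: contact at 65 mm, about 2.5 N, and a hard stop at 56 mm. Next are the bar and then the disc.

```bash
python3 - <<'E'
from h import *
bot.line_to([.543,-.0425,.125]); press([.543,-.0425],.061,.0505,18)
bot.line_to([.530,.042,.121]); press([.530,.042],.061,.0505,18)
bot.line_to([.47,-.25,.20],max_speed=.2)
c=snap('wrist','w2');print(bot.current_clock(),pix(c,np.array([.552,-.257,.049])))
E
```

```text
held [ 0.5433 -0.0425  0.0532] [-3.6  0.9 16.2]
[(0.065, -0.7), (0.0635, -0.8), (0.0619, 0.2), (0.0606, 0.9), (0.0592, 3.4), (0.0575, 2.6), (0.0559, 2.3), (0.0544, 1.7), (0.0534, 5.4), (0.0532, 14.4)] 14.7667
held [0.5303 0.042  0.0532] [-5.4  0.1 17. ]
[(0.065, 0.5), (0.0635, -0.3), (0.0619, -0.2), (0.0606, 0.3), (0.0592, 2.3), (0.0575, 2.9), (0.0559, 2.6), (0.0544, 1.8), (0.0533, 5.2), (0.0532, 15.6)] 19.45
21.1917 [280.52024142  99.51341998]
```

View pics/w2.png

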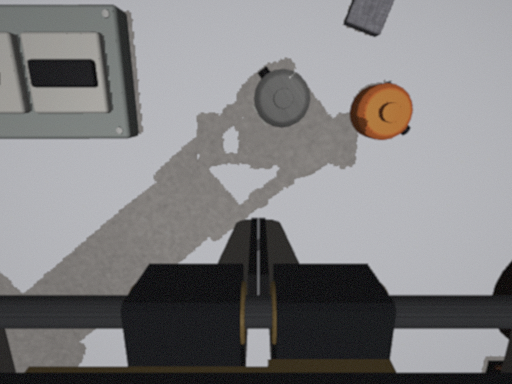

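Here the steel counter's plunger is at (285,98), within 5 px of the prediction, the orange drum is at (390,111), and the bar is visibly down. I'll correct to this measurement and press.

```bash
python3 - <<'E'
from h import *
c=np.load('pics/w2.npz');p=ray(c,284.5,98,.049);print(p)
xy=(p[:2]+[.5515,-.258])/2 if np.hypot(*(p[:2]-[.552,-.257]))<.01 else None
print(xy)
bot.line_to([*xy,.12],max_speed=.15); press(xy,.049,.0395,10)
bot.line_to([.47,-.25,.20],max_speed=.2)
c=snap('wrist','w3')
bot.line_to([.40,-.12,.34],max_speed=.2); snap('wrist','w4');snap('top','top2')
a=np.load('pics/w3.npz')['pixels'];b=np.load('pics/w4.npz')['pixels'];cv2.imwrite('pics/end.png',cv2.resize(np.hstack([a,b]),(800,300)))
d=cv2.absdiff(np.load('pics/top1.npz')['pixels'],np.load('pics/top2.npz')['pixels']);print([d[y0:y1,x0:x1].max() for x0,x1,y0,y1 in[(95,140,170,245),(245,272,130,165),(290,315,130,160),(362,385,130,190),(340,370,195,225)]])
print(bot.current_clock(),bot.current_contact_force())
E
```

```text
[ 0.55404014 -0.26066733  0.049     ]
[ 0.55277007 -0.25933366]
held [ 0.5531 -0.2596  0.0412] [-3.6  1.9 14.3]
[(0.0529, -0.1), (0.0515, 0.9), (0.0499, 1.2), (0.0487, 1.7), (0.0472, 3.0), (0.0457, 2.4), (0.0442, 4.2), (0.0426, 4.5), (0.0414, 6.5), (0.0412, 14.1)] 26.1667
[np.uint8(14), np.uint8(10), np.uint8(12), np.uint8(9), np.uint8(74)]
28.25 [-0.20086395 -0.4880058  -0.00992163]
```

View pics/end.png

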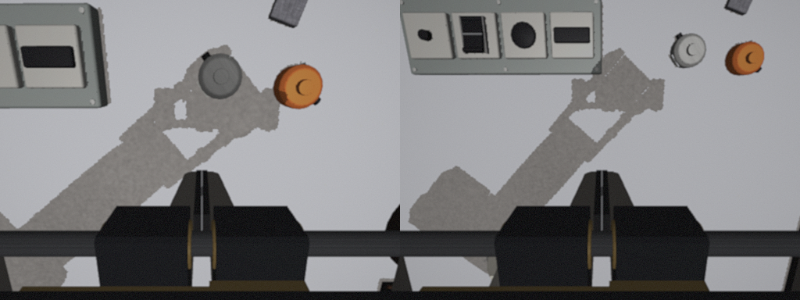

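The end views show the counter upright in its place, the bar, disc and rocker pressed, and the small button up. The counter region of the top picture changed, so I'll quantify any shift there before handing in.

```bash
python3 - <<'E'
from h import *
L=lambda n:cv2.cvtColor(np.load(f'pics/{n}.npz')['pixels'],cv2.COLOR_BGR2GRAY).astype(np.float32)
a,b=L('w2'),L('w3');r=np.s_[62:132,250:315]
print('wrist px shift',cv2.phaseCorrelate(a[r].copy(),b[r].copy()),np.abs(a[r]-b[r]).max())
a,b=L('top1'),L('top2');r=np.s_[190:230,335:369]
print('top px shift',cv2.phaseCorrelate(a[r].copy(),b[r].copy()))
bot.hold(.3);print(bot.current_joint_vel().max());bot.job_done()
E
```

```text
wrist px shift ((-0.13964101901610348, -0.1687702733846379), 0.951250472554454) 43.0
top px shift ((0.8396778965614082, -0.7983151414258245), 0.260053014755249)
0.002983897616865313
the job is handed in; nothing more can be done
```

I pressed all four controls in order with the closed fingertips, backed the hand clear and handed the job in. `bot.job_done()` reports no verdict, so the result rests on my own checks. The last clock reading, just before hand-in, was about 28 s of the 64 s allowed.

| Step | First contact height | Stopped at | Force at stop |
|---|---|---|---|
| Rocker, raised end | about 65 mm | 56.0 mm | about 16 N |
| Bar key | about 61 mm | 53.2 mm | about 14 N |
| Large round button | about 61 mm | 53.2 mm | about 16 N |
| Counter plunger | about 49 mm | 41.2 mm | about 14 N |

All of these heights match the ones given for each control.

- **Counter:** Wrist pictures taken from the same pose before and after the press show a shift of about 0.2 px, well under 1 mm. I judged that it had sprung back and stood upright from the final pictures only.
- **Wallet, jar, cup and brush:** the top view before and after shows only noise-level changes around them.
- **Small button:** it looks untouched and up in the final picture.
- **One disagreement:** the top view showed a large change around the counter and a shift of about 1 px (about 3 mm). The match was weak (0.26), and I put it down to the arm's shadow. Even taken at face value it is within the 20 mm allowed.

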